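# Bin the used vial and ease the sprung flap shut

### The job

Put the used vial, the short amber jar standing among the taller bottles, into the open waste bin. Then take the bin's flap by its bar and ease it all the way shut against its spring; do not let it slam.

Things in the scene. Friction and masses are not known exactly. Their poses are not given: they have to be found in the camera images.
- vial: used vial: short round amber-glass jar, paper label, white cap, upright on the bench, 36 mm in diameter, 60 mm high, 50 g. Origin: centre of its underside. Two bottles of the same glass, 44 mm wide and 120 mm high, stand 90 mm or more from it (centre to centre) and are not part of the job; which of the three stands where changes
- bin_mouth (a point): centre of the mouth, at rim level, of the open-topped grey waste bin: a box fixed to the bench, 140 mm (x) by 150 mm (y) outside, 120 mm high, walls 4 mm. z up; x points level towards the rim with the hinge. The flap's hinge line runs along y at x = +68 mm, z = +4 mm. The open flap stands beside the mouth: let the vial drop in at the centre or 10 mm towards -x, from just above the rim
- flap_bar (a point): middle of the flap's grip bar: round steel, 12 mm thick, 120 mm long, along its y, parallel to the hinge, on prongs 112 mm apart, 26 mm beyond the flap's edge and 30 mm above its mid-plane. Closed: 165 mm from the hinge towards bin_mouth's -x, 30 mm above it; so it swings at radius 168 mm, at joint + 0.18 rad above level. Pinched from above, it turns between fingers that keep pointing down
- flap (a joint): opening angle, rad, of the metal flap (137 x 150 x 5 mm, 470 g): 0 closed, flat on the bin at a firm stop; grows as the free edge rises; 2.15 open stop. It starts leaning back at 1.92 to 2.1 and stays there. Below about 1.7 its spring and weight throw it shut, with about 3 N at the bar. Let go over 30 mm above its closed place it slams: bring the bar right down before opening the fingers

How it is judged:
On the way, in this order (a step that is already met when the one before it is completed fails the run):
1. the vial is inside the bin, wholly or mostly below its rim (z of vial in the frame of bin_mouth below -0.03 m and x of vial in the frame of bin_mouth between -0.07 and 0.07 m and y of vial in the frame of bin_mouth between -0.075 and 0.075 m and value of joint flap above 0.3 rad), for 0.2 s.
2. the flap is shut (value of joint flap below 0.06 rad), for 0.2 s.
At the end, for the whole second after the job is handed in: the vial lies inside the bin (its underside's centre at least 30 mm below the rim, within the walls) and the flap is shut, within 0.06 rad (10 mm at the bar) (z of vial in the frame of bin_mouth below -0.03 m and x of vial in the frame of bin_mouth between -0.07 and 0.07 m and y of vial in the frame of bin_mouth between -0.075 and 0.075 m and value of joint flap below 0.06 rad); the robot touches nothing.
It fails at once if the flap slams: it closes faster than 3 rad/s (0.5 m/s at the bar) (velocity of joint flap below -3 rad/s).
It also fails if it takes over 54 s, if anything falls off the work surface, if the arm or the gripper's body presses on something with over 40 N, if the wrist force passes 120 N, or if a joint passes its speed limit or range.

### The arm

A 7-joint arm with a two-finger parallel gripper is mounted at the origin on the work surface. World frame = base frame: x ahead of the robot, y to its left, z up, the work surface at z = 0. Lengths are in m, angles in rad, forces in N, time in s.
With the tool pointing down it reaches from about 0.425 to 0.925 m from the base axis. Payload 6.8 kg.
Tool frame: the origin (TCP) lies between the finger pads; the fingertips stand 17 mm ahead of it and the grasp point (between the pads) lies 2 mm behind it; z points along the fingers, y is the direction in which the jaws open and shut (so a half turn about z gives the same grasp; the last joint's range is limited). The gripper opens to 85 mm and grips with 20 to 120 N. Pads are 22 mm wide; open, the fingers measure 114 mm over their backs; the gripper's body (76 mm by 85 mm) begins 54 mm behind the grasp point. The pads swing forward as they close: fully open they stand 13 mm farther back than shut.
Start: joints at [-1.35, 0.477, 0.022, 1.555, -0.011, 1.109, -0.083], TCP at [0.218, 0.639, 0.248] pointing down, gripper open.
Joint ranges: [-2.96, 2.96], [-0.34, 2.1], [-1.41, 1.46], [0.24, 2.44], [-1.37, 4.51], [0.17, 1.92], [-2.96, 2.96]. Speed limits (rad/s): [2.39, 2.39, 3.14, 3.14, 3.14, 3.14, 3.14].

### API

Orientations are given as a unit quaternion [w, x, y, z].
In Python, from station import bot gives the robot as it stands. The module is installed in compiled form; this text tells all that it offers.
- The arm moves only by the tool carry_out, never from a script. Its argument "moves" is a list of rows, each a list of 3 entries, a list of its own where there are three numbers: the turn, a rotation vector about the tool's x, y, z in degrees, then the shift along the tool's x, y, z in cm, then the finger opening in cm, from 0 to 8.54. A call has 1 to 5 rows; each row is the pose to reach, as a shift and turn from the pose commanded when the call began, along the tool's axes at that moment; what a row does not reach only later rows make up. A row lasts 1/8 s, in which the tool goes at most 62.5 mm and 10.7 degrees, less where a joint would pass 70% of its speed; a pose out of reach is approached as far as the arm can. A call with a gripper value outside its range is refused whole. The fingers move at their own pace and stop on an object; "newtons" is the grip in N (left out, the last holds). Time passes only in rows, so rows that repeat a pose let the fingers close. It gives the time, the measured TCP pose, the force and the opening at its end, in the units of the state.
- bot.get_obs(): the state, without advancing time (a new reading comes with each control period).
- bot.read_camera(name): name is "scene" or "top" or "wrist"; returns the picture (384x512x3 uint8, red, green, blue); there is no depth.
- bot.camera_info(name): a dict with "vertical_fov" (degrees; the focal length in pixels is half the picture's height over the tangent of half this angle, whatever the lens; pixels are square), "cx", "cy" (the principal point, pixels), "position" and "attitude" of the camera in the world. Camera axes: x right, y up, looking along -z (the intrinsics and any distortion apply to the point x, -y, -z); pixel columns grow to the right and rows downward; lengths in m; the calibration is good to about 2 mm. The wrist camera is an equidistant fisheye: a pixel r from the principal point sees the ray r / f radians off the axis. A picture is of the moment at which its call begins: read the wrist's pose just before it. camera_info takes no time and is no camera call; for the wrist camera it gives the pose at the moment of the call.
- bot.hand_in(): hands the job in, once; it reports no verdict.
Trained networks look in the newest picture that a camera, given by its name, has taken for a name from the list of things; names that differ only in an ending like _2 or _b are one class to them, and where a whole thing is asked for, a point or a joint stands for the part that bears it (a point fixed in the world has none). Each returns a list of dicts, best first, with "score" (0 to 1); they miss things now and then, are a little off and sometimes report something else, mostly with a low value. They report only what shows in the picture. A call takes as long as a camera call.
- bot.silhouettes(label, camera): "region" (384x512 bool, what is visible of it) and "location" ([column, row] in pixels, amid what is visible of it).
The state is a dict: "t": time; "q": joint angles; "joint_vel": joint speeds; "joint_torque": joint torques, N m; "eef_pos": TCP position; "tool_rot": TCP orientation; "contact_force": force on the tool from outside, world axes, zero at the start; "torque": the same for the moment, N m; "gripper_width": opening from 0.0 (shut) to 1.0 (fully open).
Only numpy, scipy, OpenCV 4.12 (cv2) and the standard library are available. Lean on these libraries where they do the work, as an engineer would, in place of code of your own. Each camera call takes 0.05 s, during which the arm holds its last target. There are 200 camera calls.

## Working session

There is one attempt and no reset: what is moved stays moved. The work goes in short steps, Python scripts to look and compute and a tool call to move; the robot and the scene stay as the last step left them, time stands still between calls to the robot, and variables do not carry over. Pictures are saved under pics/ and viewed, about 8 in all and at most 12, crops included, and the job is handed in when it is done.

Besides the shell and the picture viewer there is one more tool, called after "Emit:" as name([rows], argument=value, ...), one row to a line, values as JSON. carry_out: Moves the arm, as the interface text tells. Its arguments: {"type":"object","properties":{"moves":{"type":"array"},"newtons":{"type":"number"}},"required":["moves"]}

```bash
mkdir -p pics; ls; cat > h.py <<'E'
import numpy as np, cv2
from scipy.spatial.transform import Rotation as R
from station import bot
def q2R(q): return R.from_quat([q[1],q[2],q[3],q[0]])
def cam(n):
    i=bot.camera_info(n); f=192/np.tan(np.radians(i['vertical_fov'])/2)
    a=np.array(i['attitude'])
    Rm=q2R(a).as_matrix() if a.size==4 else a.reshape(3,3)
    return i,f,Rm,np.array(i['position'])
def ray(n,px,c=None):
    i,f,Rm,p=c or cam(n)
    u=np.array([px[0]-i['cx'],px[1]-i['cy']])/f
    if n=='wrist':
        r=np.linalg.norm(u)+1e-12; d=np.array([u[0]/r*np.sin(r),-u[1]/r*np.sin(r),-np.cos(r)])
    else: d=np.array([u[0],-u[1],-1.])
    d=Rm@d; return p,d/np.linalg.norm(d)
def atz(n,px,z,c=None):
    p,d=ray(n,px,c); return p+d*(z-p[2])/d[2]
def proj(n,P,c=None):
    i,f,Rm,p=c or cam(n); v=Rm.T@(np.array(P)-p)
    if n=='wrist':
        th=np.arctan2(np.hypot(v[0],v[1]),-v[2]); h=np.hypot(v[0],v[1])+1e-12; return np.array([i['cx']+f*th*v[0]/h,i['cy']-f*th*v[1]/h])
    return np.array([i['cx']+f*v[0]/-v[2],i['cy']-f*v[1]/-v[2]])
E
python3 - <<'E'
from h import *
for n in ['scene','top']:
    print(n,bot.camera_info(n))
    im=bot.read_camera(n); cv2.imwrite(f'pics/{n}0.png',im[:,:,::-1])
    for l in ['vial','flap_bar','flap']:
        for s in bot.silhouettes(l,n):
            r=s['region']; ys,xs=np.where(r)
            print(n,l,round(s['score'],2),s['location'],xs.min(),xs.max(),ys.min(),ys.max(),r.sum())
    a=im if n=='scene' else a
print(bot.get_obs())
E
python3 -c "
import cv2,numpy as np
cv2.imwrite('pics/both.png',cv2.resize(np.vstack([cv2.imread('pics/scene0.png'),cv2.imread('pics/top0.png')]),None,fx=.78,fy=.78))"
```

```text
pics
scene {'vertical_fov': 45.04304622272231, 'cx': 250.74035504209814, 'cy': 196.48223888990336, 'position': array([1.10196798, 0.70489467, 0.74609023]), 'attitude': array([0.29228221, 0.16293297, 0.42959336, 0.83873327])}
scene vial 0.96 [370.0, 281.6] 358 378 267 297 450
scene flap_bar 0.9 [179.6, 114.0] 150 217 80 152 2862
scene flap 0.92 [183.5, 118.0] 150 217 80 152 2726
top {'vertical_fov': 45.26290691326582, 'cx': 259.557570556602, 'cy': 186.97828211266, 'position': array([0.37667573, 0.0274703 , 1.12587555]), 'attitude': array([-0.70351876, -0.04880623,  0.04889135,  0.70731106])}
top vial 0.82 [135.5, 221.6] 123 143 212 227 271
top flap_bar 0.85 [423.5, 190.2] 385 472 149 230 4831
top flap 0.83 [424.2, 189.8] 386 471 149 230 4742
{'t': 0.4, 'q': array([-1.35008999,  0.47711066,  0.02237353,  1.55554182, -0.01149124,
        1.10930031, -0.08314022]), 'joint_vel': array([ 0.00027842,  0.00012864, -0.00213705, -0.00139208, -0.00110718,
        0.00020876,  0.00089701]), 'joint_torque': array([-1.44214115e-03, -5.95633292e+01,  1.60388019e+00, -2.81121075e+01,
        1.22721164e-02,  4.00288263e-03, -2.62740127e-05]), 'eef_pos': array([0.21793449, 0.63878439, 0.24817314]), 'tool_rot': array([-1.65409979e-05,  1.63681026e-01,  9.86513309e-01, -1.14925487e-04]), 'contact_force': array([0.82686183, 0.14675223, 0.17178042]), 'torque': array([ 0.00389059,  0.03092159, -0.00373264]), 'gripper_width': 1.0012668452611335}
```

View pics/both.png

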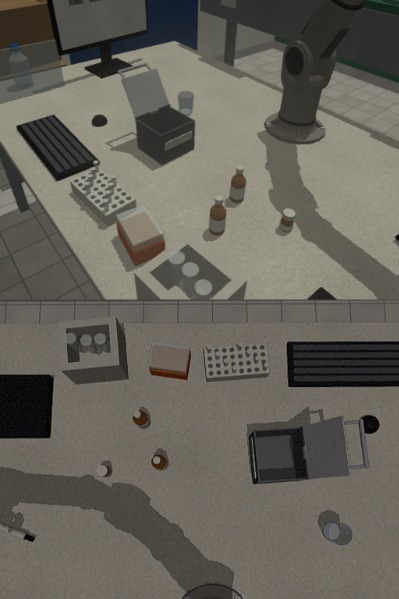

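The picture shows the vial at top px (135,220), with the two bottles beyond it. The bin is around (355,195) with its flap leaning right (-y), and the bar is near (465,190). Next I'll enlarge the bin for its corners.

```bash
python3 - <<'E'
from h import *
a=cv2.imread('pics/top0.png')[130:250,310:490]; b=cv2.imread('pics/scene0.png')[70:220,120:270]
a=cv2.resize(a,None,fx=4.4,fy=4.4,interpolation=cv2.INTER_CUBIC); cv2.imwrite('pics/a.png',np.clip(a*1.5,0,255).astype('uint8'))
b=cv2.resize(b,None,fx=4,fy=4,interpolation=cv2.INTER_CUBIC); cv2.imwrite('pics/b.png',np.clip(b*1.3,0,255).astype('uint8'))
# vial: triangulate silhouette bbox centres
from scipy.optimize import least_squares
p1,d1=ray('scene',(368,282));p2,d2=ray('top',(133.5,219.5))
A=np.stack([d1,-d2],1);s=np.linalg.lstsq(A,p2-p1,rcond=None)[0];print(p1+s[0]*d1,p2+s[1]*d2)
E
```

```text
[0.45215347 0.32783401 0.03033161] [0.45266207 0.32721304 0.03019701]
```

View pics/a.png

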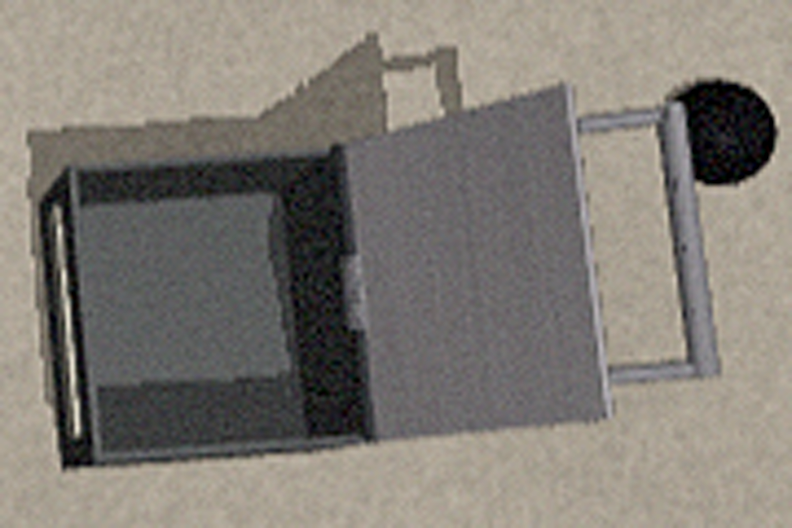

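View pics/b.png

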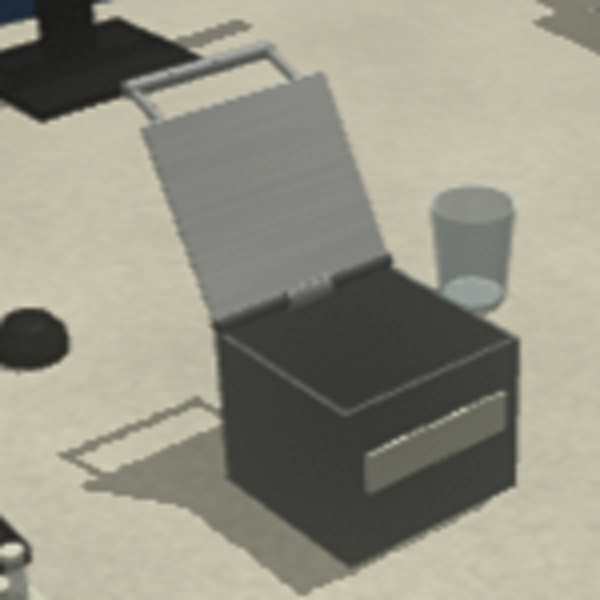

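```bash
cat >> h.py <<'E'
def fl(r,h,y,th): return [.068-r*np.cos(th)+h*np.sin(th),y,.004+r*np.sin(th)+h*np.cos(th)]
def bw(p,b): 
    c,s=np.cos(b[2]),np.sin(b[2]); return np.array([b[0]+c*p[0]-s*p[1],b[1]+s*p[0]+c*p[1],.12+p[2]])
E
python3 - <<'E'
from h import *
from scipy.optimize import least_squares
T=lambda u,v:(u/4.4+310-.4,v/4.4+130-.4); S=lambda u,v:(u/4+120-.4,v/4+70-.4)
D=[('top',(-.07,.075,0),T(72,168)),('top',(-.07,-.075,0),T(95,460)),
('scene',(-.07,.075,0),S(347,412)),('scene',(-.07,-.075,0),S(518,340)),('scene',(.07,.075,0),S(218,330)),
('scene',(-.07,.075,-.12),S(350,568)),('scene',(-.07,-.075,-.12),S(516,487)),('scene',(.07,.075,-.12),S(228,480)),
('top','e75',T(570,85)),('top','e-75',T(608,418)),('top','b60',T(675,107)),('top','b-60',T(706,370)),
('scene','e75',S(145,130)),('scene','e-75',S(323,75)),('scene','b60',S(127,89)),('scene','b-60',S(268,48))]
C={n:cam(n) for n in('top','scene')}
def P(p,x):
    if isinstance(p,str):
        y=float(p[1:])/1000; p=fl(.139,0,y,x[3]) if p[0]=='e' else fl(.165,.03,y,x[3])
    return bw(p,x)
f=lambda x:np.concatenate([proj(n,P(p,x),C[n])-px for n,p,px in D])
s=least_squares(f,[.5,-.2,-1.5,2.],loss='soft_l1');x=s.x
print(x.round(4));print(f(x).reshape(-1,2).round(1).tolist())
for th in [x[3],1.7,1.2,.7,.3,0]: print(round(th,2),bw(fl(.165,.03,0,th),x).round(3))
o=bot.get_obs();print(q2R(o['tool_rot']).as_matrix().round(3))
print([np.hypot(*(bw(fl(.165,.03,0,t),x)[:2])).round(3) for t in(x[3],0)])
# bottles check
for px in [(179,153),(204,209)]: print(atz('top',px,.1).round(3))
E
```

```text
[ 0.4905 -0.193  -1.5067  2.0904]
[[-1.0, -0.9], [-0.1, 0.5], [-0.6, 1.0], [0.6, -0.6], [-0.8, 0.2], [0.2, 0.1], [0.3, -0.6], [-0.1, -0.4], [0.2, -0.8], [1.3, 0.2], [-1.1, -0.5], [0.0, 1.6], [-0.9, -1.1], [0.2, -1.4], [-0.1, 0.4], [1.1, -0.1]]
2.09 [ 0.502 -0.369  0.252]
1.7 [ 0.498 -0.312  0.284]
1.2 [ 0.493 -0.229  0.289]
0.7 [ 0.488 -0.154  0.253]
0.3 [ 0.485 -0.112  0.201]
0 [ 0.484 -0.096  0.154]
[[-0.946  0.323 -0.   ]
 [ 0.323  0.946 -0.   ]
 [-0.    -0.    -1.   ]]
[np.float64(0.623), np.float64(0.494)]
[0.598 0.21  0.1  ]
[0.47  0.151 0.1  ]
```

Emit:
carry_out([
  [[0,0,-5],[-5,-3.3,2],8.54],
  [[0,0,-10],[-10,-6.6,4],8.54],
  [[0,0,-15],[-15,-10,6],8.54],
  [[0,0,-20],[-20,-13.5,8],8.54],
  [[0,0,-22.6],[-25,-16.9,10],8.54],
], newtons=30)

```text
t: 1.02
eef_pos: [0.398, 0.4009, 0.1498]
tool_rot: [0.0, -0.034, 0.999, 0.0]
contact_force: [0.6, 0.8, 0.3]
gripper_width: 1.0
```

```bash
cat > go.py <<'E'
from h import *
import sys
def to(*t):
    o=bot.get_obs();Rm=q2R(o['tool_rot']).as_matrix();print('t',o['t'].__round__(2),'pos',o['eef_pos'].round(4),'w',round(o['gripper_width'],3),'yaw_y',np.degrees(np.arctan2(Rm[1,1],Rm[0,1])).round(2),'tilt',Rm[:,2].round(3),'F',o['contact_force'].round(1))
    for p in t: print(p,'cm',(100*Rm.T@(np.array(p)-o['eef_pos'])).round(2))
E
python3 - <<'E'
from go import *
im=bot.read_camera('wrist');cv2.imwrite('pics/w1.png',im[:,:,::-1])
for s in bot.silhouettes('vial','wrist'):
    c=cam('wrist');r=s['region'];ys,xs=np.where(r);print(s['score'],s['location'],xs.min(),xs.max(),ys.min(),ys.max(),atz('wrist',s['location'],.04,c).round(3))
print(proj('wrist',(.453,.328,.03)))
to((.453,.328,.10),(.453,.328,.035))
E
```

```text
0.65 [180.1, 235.2] 155 197 213 269 [0.445 0.329 0.04 ]
[181.7569075  238.03648367]
t 1.12 pos [0.4014 0.3939 0.148 ] w 0.997 yaw_y 93.17 tilt [-0.    -0.007 -1.   ] F [-0.  -0.2  0.6]
(0.453, 0.328, 0.1) cm [-4.79 -6.83  4.84]
(0.453, 0.328, 0.035) cm [-4.79 -6.79 11.34]
```

View pics/w1.png

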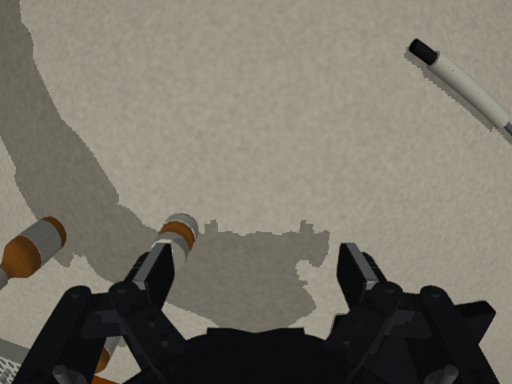

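The wrist view shows the vial at px (178,235), partly behind the left finger. The prediction was (182,238), so they agree. I'll move over it, then descend.

Emit:
carry_out([
  [[0,0,0],[-2.4,-3.4,2.4],8.54],
  [[0,0,0],[-4.8,-6.8,4.4],8.54],
  [[0,0,0],[-4.8,-6.8,4.8],8.54],
  [[0,0,0],[-4.8,-6.8,4.8],8.54],
])

```text
t: 1.62
eef_pos: [0.4489, 0.3382, 0.1019]
tool_rot: [-0.0, -0.033, 0.999, 0.0]
contact_force: [-0.2, 0.8, -0.1]
gripper_width: 1.002
```

```bash
python3 - <<'E'
from go import *
im=bot.read_camera('wrist');cv2.imwrite('pics/w2.png',im[:,:,::-1])
c=cam('wrist')
for s in bot.silhouettes('vial','wrist'):
    r=s['region'];ys,xs=np.where(r);print(s['score'],s['location'],xs.min(),xs.max(),ys.min(),ys.max())
for z in(0,.03,.06): print(proj('wrist',(.453,.328,z),c))
to((.453,.328,.10),(.453,.328,.035))
E
```

```text
0.69 [241.5, 218.9] 213 266 182 255
[239.85489858 199.52300337]
[237.89777071 213.54467504]
[235.39291777 231.71421959]
t 1.73 pos [0.4487 0.3393 0.1025] w 1.004 yaw_y 93.87 tilt [ 0.     0.001 -1.   ] F [ 0.3 -0.5  0.1]
(0.453, 0.328, 0.1) cm [-0.35 -1.15  0.25]
(0.453, 0.328, 0.035) cm [-0.35 -1.16  6.75]
```

View pics/w2.png

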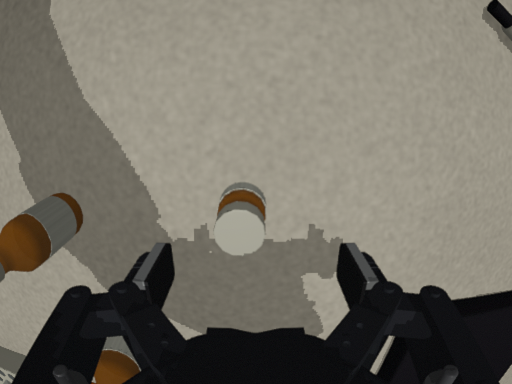

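The cap is centred at px (239,231), about 3 mm to the +y side of the prediction, so the vial is at about (0.453, 0.331). The approach is clear, so I'll descend and grip.

Emit:
carry_out([
  [[0,0,0],[-0.35,-0.9,1.5],8.54],
  [[0,0,0],[-0.35,-0.9,4],8.54],
  [[0,0,0],[-0.35,-0.9,6.5],8.54],
  [[0,0,0],[-0.35,-0.9,6.7],8.54],
  [[0,0,0],[-0.35,-0.9,6.7],3],
])

```text
t: 2.35
eef_pos: [0.4534, 0.3289, 0.0352]
tool_rot: [0.0, -0.033, 0.999, 0.0]
contact_force: [0.8, 0.2, -0.4]
gripper_width: 0.818
```

Emit:
carry_out([
  [[0,0,0],[0,0,0],2.5],
  [[0,0,0],[0,0,0],2.5],
  [[0,0,0],[0,0,0],2.5],
  [[0,0,0],[0,0,0],2.5],
])

```text
t: 2.85
eef_pos: [0.4539, 0.3293, 0.0361]
tool_rot: [0.001, -0.033, 0.999, 0.001]
contact_force: [-1.6, -0.8, 5.5]
gripper_width: 0.4
```

```bash
python3 - <<'E'
from go import *
x=[ 0.4905,-0.193,-1.5067];m=bw((-.008,0,0),x);print(m)
to((.453,.328,.22),(m[0],m[1],.22))
E
```

```text
[ 0.48998758 -0.18501643  0.12      ]
t 2.85 pos [0.4539 0.3293 0.0361] w 0.4 yaw_y 93.75 tilt [ 0.001  0.001 -1.   ] F [-1.6 -0.8  5.5]
(0.453, 0.328, 0.22) cm [  0.07  -0.1  -18.39]
(np.float64(0.4899875804194529), np.float64(-0.18501642773105473), 0.22) cm [ -0.26 -51.53 -18.44]
```

Emit:
carry_out([
  [[0,0,0],[0,0,-3],2.5],
  [[0,0,0],[0,0,-8],2.5],
  [[0,0,0],[0,0,-13],2.5],
  [[0,0,0],[0,-2,-17.5],2.5],
  [[0,0,0],[0,-6,-20],2.5],
])

```text
t: 3.48
eef_pos: [0.4578, 0.2705, 0.2382]
tool_rot: [0.002, -0.034, 0.999, 0.002]
contact_force: [0.2, -0.1, -1.8]
gripper_width: 0.4
```

Emit:
carry_out([
  [[0,0,0],[0,-5,0],2.5],
  [[0,0,0],[0,-10,0],2.5],
  [[0,0,0],[0,-15,0],2.5],
  [[0,0,0],[0,-20,0],2.5],
  [[0,0,0],[0,-25,0],2.5],
])

```text
t: 4.1
eef_pos: [0.4735, 0.0179, 0.2356]
tool_rot: [0.001, -0.033, 0.999, 0.0]
contact_force: [0.8, 1.1, -0.4]
gripper_width: 0.404
```

Emit:
carry_out([
  [[0,0,0],[0,-5,0],2.5],
  [[0,0,0],[0,-10,0],2.5],
  [[0,0,0],[0,-15,0],2.5],
  [[0,0,0],[0,-18,0],2.5],
  [[0,0,0],[0,-18,0],2.5],
])

```text
t: 4.72
eef_pos: [0.485, -0.1628, 0.2354]
tool_rot: [0.0, -0.03, 1.0, -0.0]
contact_force: [-1.2, 0.7, -1.1]
gripper_width: 0.401
```

```bash
python3 - <<'E'
from go import *
x=[ 0.4905,-0.193,-1.5067];m=bw((-.008,0,0),x)
to((m[0],m[1],.152))
E
```

```text
t 4.72 pos [ 0.485  -0.1628  0.2354] w 0.401 yaw_y 93.48 tilt [ 0.001 -0.001 -1.   ] F [-1.2  0.7 -1.1]
(np.float64(0.4899875804194529), np.float64(-0.18501642773105473), 0.152) cm [-0.36 -2.24  8.34]
```

Emit:
carry_out([
  [[0,0,0],[-0.35,-2.2,0],2.5],
  [[0,0,0],[-0.35,-2.2,3.5],2.5],
  [[0,0,0],[-0.35,-2.2,7],2.5],
  [[0,0,0],[-0.35,-2.2,8.3],2.5],
  [[0,0,0],[-0.35,-2.2,8.3],2.5],
])

```text
t: 5.35
eef_pos: [0.4902, -0.181, 0.1518]
tool_rot: [-0.001, -0.033, 0.999, 0.0]
contact_force: [0.1, -0.6, -0.2]
gripper_width: 0.401
```

Emit:
carry_out([
  [[0,0,0],[0,0,0],5.2],
  [[0,0,0],[0,0,0],5.2],
  [[0,0,0],[0,0,0],5.2],
  [[0,0,0],[0,0,-3],5.2],
  [[0,0,0],[0,0,-8],5.2],
])

```text
t: 5.98
eef_pos: [0.4894, -0.1815, 0.2319]
tool_rot: [-0.002, -0.033, 0.999, 0.0]
contact_force: [1.2, 0.1, -0.1]
gripper_width: 0.608
```

```bash
python3 - <<'E'
from go import *
to((.49,-.193,.36),(.502,-.369,.36),(.502,-.369,.254))
for n in('top','scene'):
    im=bot.read_camera(n);cv2.imwrite(f'pics/{n}3.png',im[:,:,::-1])
    for s in bot.silhouettes('vial',n):
        print(n,s['score'],s['location'],atz(n,s['location'],.03).round(3))
a=cv2.imread('pics/top3.png')[110:280,300:500];b=cv2.imread('pics/scene3.png')[50:220,100:300]
cv2.imwrite('pics/c3.png',cv2.resize(np.hstack([a,b]),None,fx=2,fy=2,interpolation=cv2.INTER_CUBIC))
E
```

```text
t 5.97 pos [ 0.4894 -0.1815  0.2319] w 0.608 yaw_y 93.76 tilt [-0.003  0.    -1.   ] F [ 1.2  0.1 -0.1]
(0.49, -0.193, 0.36) cm [  0.05  -1.14 -12.81]
(0.502, -0.369, 0.36) cm [ 1.000e-02 -1.878e+01 -1.282e+01]
(0.502, -0.369, 0.254) cm [ -0.02 -18.79  -2.22]
top 0.75 [348.2, 207.0] [ 0.48  -0.184  0.03 ]
```

View pics/c3.png

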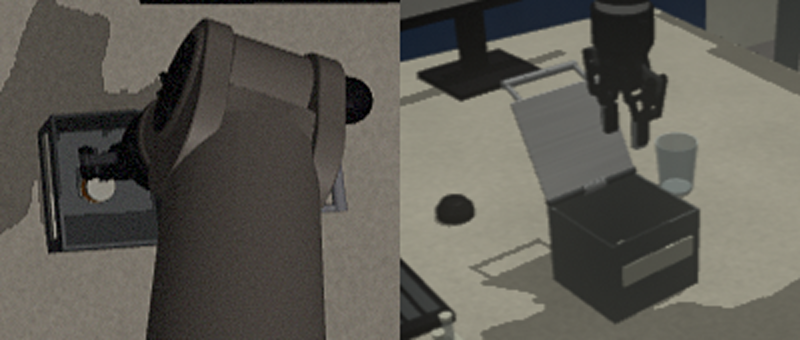

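The vial lies in the bin, white cap at crop px (103,187), and the flap is still open. Next I'll rise and hover over the bar with the fingers narrowed.

Emit:
carry_out([
  [[0,0,0],[0,0,-5],3.4],
  [[0,0,0],[0,0,-10],3.4],
  [[0,0,0],[0,0,-12.8],3.4],
  [[0,0,0],[0,-5,-12.8],3.4],
  [[0,0,0],[0,-10,-12.8],3.4],
])

```text
t: 6.8
eef_pos: [0.497, -0.282, 0.3592]
tool_rot: [-0.0, -0.034, 0.999, 0.0]
contact_force: [0.4, 0.1, 0.1]
gripper_width: 0.402
```

Emit:
carry_out([
  [[0,0,0],[0,-5,0],3.4],
  [[0,0,0],[0,-8.8,0],3.4],
  [[0,0,0],[0,-8.8,2],3.4],
  [[0,0,0],[0,-8.8,4],3.4],
  [[0,0,0],[0,-8.8,4],3.4],
])

```text
t: 7.42
eef_pos: [0.5016, -0.3685, 0.317]
tool_rot: [-0.002, -0.033, 0.999, 0.001]
contact_force: [-0.4, -0.5, 0.2]
gripper_width: 0.395
```

```bash
python3 - <<'E'
from go import *
to((.502,-.369,.30),(.502,-.369,.257))
im=bot.read_camera('wrist');c=cam('wrist');x=[ 0.4905,-0.193,-1.5067,2.0904]
im=im[:,:,::-1].copy()
for y in(.06,.0,-.06): 
    p=proj('wrist',bw(fl(.165,.03,y,x[3]),x),c);print(p.round(1))
    if y: cv2.circle(im,tuple(int(round(v)) for v in p),2,(0,0,255),-1)
for y in(.075,-.075):
    p=proj('wrist',bw(fl(.139,0,y,x[3]),x),c);cv2.circle(im,tuple(int(round(v)) for v in p),2,(0,255,0),-1);print(p.round(1))
cv2.imwrite('pics/w4.png',im)
E
```

```text
t 7.42 pos [ 0.5016 -0.3685  0.317 ] w 0.395 yaw_y 93.76 tilt [-0.005  0.003 -1.   ] F [-0.4 -0.5  0.2]
(0.502, -0.369, 0.3) cm [-0.04 -0.06  1.7 ]
(0.502, -0.369, 0.257) cm [-0.06 -0.07  6.  ]
[253.9 282.5]
[253.8 211.8]
[253.8 124.9]
[300.6 290.9]
[311.9 102.7]
```

View pics/w4.png

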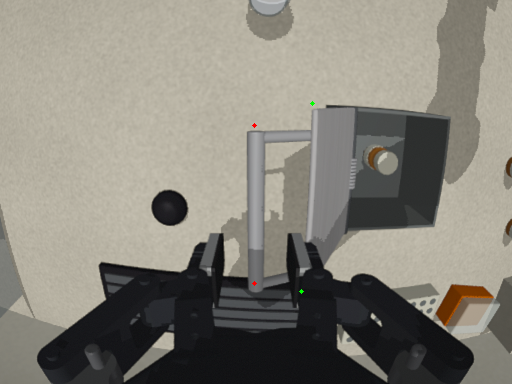

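The bar runs at column ~256 (predicted 254) and sits between the fingers. The flap edge is at column ~313, clear of the right finger, and the vial stands in the bin at (383,160). I'll shift +1 mm in y, go down and pinch.

Emit:
carry_out([
  [[0,0,0],[0,0.1,2],3.4],
  [[0,0,0],[0,0.1,4],3.4],
  [[0,0,0],[0,0.1,5.5],3.4],
  [[0,0,0],[0,0.1,5.9],3.4],
  [[0,0,0],[0,0.1,5.9],3.4],
])

```text
t: 8.1
eef_pos: [0.5029, -0.3686, 0.2613]
tool_rot: [0.0, -0.033, 0.999, -0.0]
contact_force: [0.8, 0.0, 1.1]
gripper_width: 0.396
```

Emit:
carry_out([
  [[0,0,0],[0,0,0],0.6],
  [[0,0,0],[0,0,0],0.6],
  [[0,0,0],[0,0,0],0.6],
  [[0,0,0],[0,0,0],0.6],
], newtons=40)

```text
t: 8.6
eef_pos: [0.503, -0.3688, 0.2616]
tool_rot: [0.001, -0.033, 0.999, -0.0]
contact_force: [1.0, -1.2, 2.2]
gripper_width: 0.12
```

```bash
python3 - <<'E'
from go import *
to((.502,-.369,.257))
x=np.array([ 0.4905,-0.193,-1.5067]);o=bot.get_obs();e=o['eef_pos'];Rm=q2R(o['tool_rot']).as_matrix()
hy=(np.array([np.cos(x[2]),np.sin(x[2])])@(e[:2]-x[:2]))-.068;print('horizontal from hinge',hy)
b0=np.arccos(-hy/.168);print('theta',b0-.18)
P=lambda b:bw((.068-.168*np.cos(b),0,.004+.168*np.sin(b)),x)
for k,b in enumerate(np.append(np.arange(b0,.18,-.12),[.18])):
    d=100*Rm.T@(P(b)-P(b0));print(k,round(b-.18,2),d.round(2))
E
```

```text
t 8.6 pos [ 0.503  -0.3688  0.2616] w 0.12 yaw_y 93.75 tilt [ 0.001 -0.001 -1.   ] F [ 1.  -1.2  2.2]
(0.502, -0.369, 0.257) cm [ 0.1  -0.01  0.46]
horizontal from hinge 0.1082844317084998
theta 2.091231138600135
0 2.09 [0. 0. 0.]
1 1.97 [-0.    1.61 -1.21]
2 1.85 [-0.01  3.36 -2.21]
3 1.73 [-0.01  5.22 -3.  ]
4 1.61 [-0.01  7.15 -3.56]
5 1.49 [-0.02  9.14 -3.88]
6 1.37 [-0.02 11.15 -3.96]
7 1.25 [-0.02 13.16 -3.8 ]
8 1.13 [-0.02 15.14 -3.41]
9 1.01 [-0.03 17.05 -2.78]
10 0.89 [-0.03 18.87 -1.92]
11 0.77 [-0.03 20.58 -0.85]
12 0.65 [-0.03 22.15  0.41]
13 0.53 [-0.03 23.56  1.86]
14 0.41 [-0.03 24.78  3.46]
15 0.29 [-0.03 25.8   5.19]
16 0.17 [-0.03 26.61  7.04]
17 0.05 [-0.03 27.19  8.97]
18 0.0 [-0.03 27.37  9.81]
```

Emit:
carry_out([
  [[0,0,0],[0,0.8,-0.6],0.6],
  [[0,0,0],[0,1.6,-1.2],0.6],
  [[0,0,0],[0,3.4,-2.2],0.6],
  [[0,0,0],[0,5.2,-3.0],0.6],
  [[0,0,0],[0,5.2,-3.0],0.6],
])

```text
t: 9.22
eef_pos: [0.4995, -0.3163, 0.2937]
tool_rot: [0.001, -0.033, 0.999, -0.001]
contact_force: [0.4, -4.0, 9.8]
gripper_width: 0.122
```

Emit:
carry_out([
  [[0,0,0],[0,1.0,-0.3],0.6],
  [[0,0,0],[0,1.95,-0.55],0.6],
  [[0,0,0],[0,3.95,-0.9],0.6],
  [[0,0,0],[0,5.95,-0.95],0.6],
  [[0,0,0],[0,5.95,-0.95],0.6],
])

```text
t: 9.85
eef_pos: [0.4954, -0.2544, 0.3019]
tool_rot: [0.0, -0.034, 0.999, 0.001]
contact_force: [-2.4, 1.2, 9.4]
gripper_width: 0.118
```

```bash
python3 - <<'E'
from go import *
x=np.array([ 0.4905,-0.193,-1.5067]);b=1.37-.12*2+.18
to(bw((.068-.168*np.cos(1.43),0,.004+.168*np.sin(1.43)),x)+[0,0,.0085])
im=bot.read_camera('wrist');cv2.imwrite('pics/w5.png',im[:,:,::-1])
E
```

```text
t 9.85 pos [ 0.4954 -0.2544  0.3019] w 0.118 yaw_y 93.94 tilt [ 0.     0.002 -1.   ] F [-2.4  1.2  9.4]
[ 0.49334548 -0.23733307  0.29883757] cm [0.08 1.72 0.31]
```

View pics/w5.png

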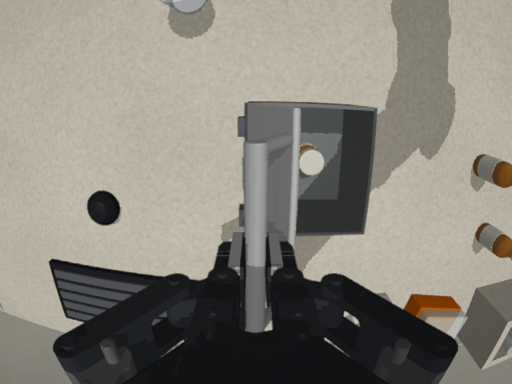

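The bar is in the fingers and the flap is following, near 1.37 rad. I'll continue the arc.

Emit:
carry_out([
  [[0,0,0],[0,2.0,0.1],0.6],
  [[0,0,0],[0,4.0,0.5],0.6],
  [[0,0,0],[0,5.9,1.1],0.6],
  [[0,0,0],[0,7.7,2.0],0.6],
  [[0,0,0],[0,7.7,2.0],0.6],
])

```text
t: 10.52
eef_pos: [0.4899, -0.1771, 0.2796]
tool_rot: [-0.001, -0.035, 0.999, 0.001]
contact_force: [-1.2, 4.6, 3.3]
gripper_width: 0.117
```

Emit:
carry_out([
  [[0,0,0],[0,1.7,1.1],0.6],
  [[0,0,0],[0,3.3,2.3],0.6],
  [[0,0,0],[0,4.7,3.8],0.6],
  [[0,0,0],[0,5.9,5.4],0.6],
  [[0,0,0],[0,5.9,5.4],0.6],
])

```text
t: 11.15
eef_pos: [0.4861, -0.1202, 0.2247]
tool_rot: [-0.001, -0.034, 0.999, 0.0]
contact_force: [1.1, 1.8, -1.2]
gripper_width: 0.118
```

Emit:
carry_out([
  [[0,0,0],[0,1.0,1.7],0.6],
  [[0,0,0],[0,1.8,3.5],0.6],
  [[0,0,0],[0,2.2,4.6],0.6],
  [[0,0,0],[0,2.4,5.5],0.6],
  [[0,0,0],[0,2.5,5.9],0.6],
])

```text
t: 11.78
eef_pos: [0.4847, -0.0966, 0.1671]
tool_rot: [-0.0, -0.033, 0.999, -0.0]
contact_force: [0.3, 1.4, -0.4]
gripper_width: 0.118
```

Emit:
carry_out([
  [[0,0,0],[0,0,0.2],0.6],
  [[0,0,0],[0,0,0.2],0.6],
  [[0,0,0],[0,0,0.2],0.6],
])

```text
t: 12.15
eef_pos: [0.4847, -0.0964, 0.1656]
tool_rot: [-0.0, -0.033, 0.999, 0.0]
contact_force: [0.1, 4.0, -2.7]
gripper_width: 0.119
```

Emit:
carry_out([
  [[0,0,0],[0,0,0.2],0.6],
  [[0,0,0],[0,0,0.3],0.6],
  [[0,0,0],[0,0,0.3],0.6],
])

```text
t: 12.52
eef_pos: [0.4846, -0.0959, 0.1627]
tool_rot: [-0.0, -0.033, 0.999, 0.001]
contact_force: [-1.4, 4.4, 2.4]
gripper_width: 0.121
```

Emit:
carry_out([
  [[0,0,0],[0,0,0.2],0.6],
  [[0,0,0],[0,0,0.4],0.6],
  [[0,0,0],[0,0,0.4],0.6],
])

```text
t: 12.9
eef_pos: [0.4848, -0.0954, 0.16]
tool_rot: [-0.0, -0.033, 0.999, 0.001]
contact_force: [-7.3, 8.1, 17.7]
gripper_width: 0.118
```

The upward force has risen to 18 N, so the flap is on its stop. I'll release, lift and check.

Emit:
carry_out([
  [[0,0,0],[0,0,-0.1],4.5],
  [[0,0,0],[0,0,-0.1],4.5],
  [[0,0,0],[0,0,-0.1],4.5],
  [[0,0,0],[0,0,-2],4.5],
  [[0,0,0],[0,0,-6],4.5],
])

```text
t: 13.52
eef_pos: [0.4835, -0.0967, 0.2176]
tool_rot: [-0.002, -0.033, 0.999, -0.0]
contact_force: [0.3, 0.3, 0.1]
gripper_width: 0.526
```

Emit:
carry_out([
  [[0,0,0],[0,0,-5],4.5],
  [[0,0,0],[0,5,-8],4.5],
  [[0,0,0],[0,10,-10],4.5],
  [[0,0,0],[0,15,-10],4.5],
  [[0,0,0],[0,15,-10],4.5],
])

```text
t: 14.15
eef_pos: [0.4747, 0.0571, 0.3185]
tool_rot: [0.0, -0.036, 0.999, 0.0]
contact_force: [-0.1, -0.2, 0.0]
gripper_width: 0.526
```

```bash
python3 - <<'E'
from go import *
to()
x=[ 0.4905,-0.193,-1.5067]
I=[]
for n,sl in(('top',np.s_[110:280,300:500]),('scene',np.s_[50:220,100:300])):
    im=bot.read_camera(n)[:,:,::-1].copy()
    im=cv2.resize(im[sl],None,fx=2,fy=2,interpolation=cv2.INTER_CUBIC)
    for y in(.06,-.06):
        p=(proj(n,bw(fl(.165,.03,y,0),x))-[sl[1].start,sl[0].start])*2
        cv2.circle(im,tuple(int(round(v)) for v in p),2,(0,0,255),-1)
    I.append(im)
cv2.imwrite('pics/f.png',np.hstack(I))
E
```

```text
t 14.15 pos [0.4747 0.0571 0.3185] w 0.526 yaw_y 94.16 tilt [ 0.     0.001 -1.   ] F [-0.1 -0.2  0. ]
```

View pics/f.png

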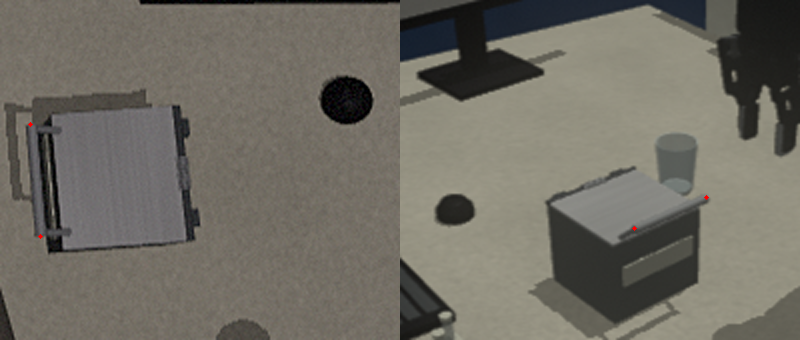

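The flap lies flat on the bin. The bar is within a few pixels of its predicted closed place, and the hand is clear.

```bash
python3 -c "from station import bot; print(bot.hand_in())"
```

```text
the job is handed in; nothing more can be done
None
```

The vial is in the bin and the flap is shut. The job was handed in at about 14 s of the 54 s allowed, and `hand_in` gives no verdict.

- **Vial:** I dropped it in from just above the rim. The top and wrist pictures showed it standing inside the bin before I touched the flap.
- **Flap:** I pinched the bar and swung it down at about 1 rad/s commanded (limit 3). I pressed until the upward force rose to about 18 N at the stop, and only then opened the fingers.
- **Last checks:** In the top and scene pictures the flap lies flat on the bin. The bar is within a few pixels of its computed closed place; I did not measure the joint angle itself. The hand was clear, with no contact force.
- **Disagreements:** A wrist view put the vial about 3 mm and the bar about 2 mm off my first estimates, and I corrected for both. The force on the tool reached about 10 N mid-swing, probably from a small error in the arc. With the flap shut, the vial can no longer be seen.

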